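# Reseat a hot-plug drive in the other dock

## Robot

A 7-joint arm with a two-finger parallel gripper is mounted at the origin on the work surface. World frame = base frame: x ahead of the robot, y to its left, z up, the work surface at z = 0. Lengths are in m, angles in degrees, forces in N, time in s.
With the tool pointing down it reaches from about 0.425 to 0.875 m from the base axis. Payload 4.7 kg.
Tool frame: the origin (TCP) lies on the centre line of the jaws, within the pads' length; the fingertips stand 8 mm ahead of it and the grasp point (between the pads) lies 11 mm behind it; z points along the fingers, y is the direction in which the jaws open and shut (so a half turn about z gives the same grasp; the last joint's range is limited). The gripper opens to 87 mm and grips with 3 to 60 N. Pads are 19 mm wide; open, the fingers measure 117 mm over their backs; the gripper's body (75 mm by 190 mm) begins 51 mm behind the grasp point.
Start: joints at [72.599, 18.392, -4.016, 83.108, 1.295, 78.541, -3.26], TCP at [0.203, -0.617, 0.231] pointing down, gripper open.
Joint ranges: [-163.93, 163.93], [-17.29, 119.83], [-79.2, 71.16], [3.27, 140.29], [-89.18, 269.18], [5.43, 117.66], [-154.24, 154.24]. Speed limits (degrees/s): [147.25, 147.25, 180, 180, 180, 180, 180].

## Interface

Orientations are given as [roll, pitch, yaw] about the fixed x, y, z axes, in that order (R = Rz(yaw) Ry(pitch) Rx(roll)).
In Python, from cell import status, vision, workorder gives the robot as it stands.
- The arm moves only by the tool step_arm, never from a script. Its argument "series" is a list of rows, each an object of numbers: "ax", "ay", "az": the turn, a rotation vector about the world's x, y, z in degrees; "x", "y", "z": the shift along the world's x, y, z in m; "claw": the opening in per cent of the stroke, from 0 (shut) to 100 (fully open). In form: [{"ax": .., "ay": .., "az": .., "x": .., "y": .., "z": .., "claw": ..}, ...]. A call has 1 to 12 rows; each row is the pose to reach, as a shift and turn from the pose commanded when the call began; what a row does not reach only later rows make up. A row lasts 1/10 s, in which the tool goes at most 50 mm and 8.59 degrees, less where a joint would pass 70% of its speed; a pose out of reach is approached as far as the arm can. A call with a gripper value outside its range is refused whole. The fingers move at their own pace and stop on an object; "squeeze" is the grip in N (left out, the last holds). Time passes only in rows, so rows that repeat a pose let the fingers close. It gives the time, the measured TCP pose, the force and the opening at its end, in the units of the state.
- status.get_obs(): the state, without advancing time (a new reading comes with each control period).
- vision.read_camera(name): name is "scene" or "top" or "wrist"; returns the picture (384x512x3 uint8, red, green, blue); there is no depth.
- vision.camera_params(name): a dict with "fovy" (degrees; the focal length in pixels is half the picture's height over the tangent of half this angle, whatever the lens; pixels are square), "cx", "cy" (the principal point, pixels), "eye" and "orientation" of the camera in the world; the wrist camera has in their place "tool_from_camera" (4x4, takes a point from camera to tool coordinates, whose origin is the TCP and whose axes are the flange's). Camera axes: x right, y down, z forward; pixel columns grow to the right and rows downward; lengths in m; the calibration is good to about 2 mm. A picture is of the moment at which its call begins: read the wrist's pose just before it. camera_params takes no time and is no camera call.
- workorder.sign_off(): hands the job in, once; it reports no verdict.
The state is a dict: "time_s": time; "qpos": joint angles; "joint_velocities": joint speeds; "effort": joint torques, N m; "tool_pos": TCP position; "tool_rot": TCP orientation; "force": force on the tool from outside, world axes, zero at the start; "wrist_torque": the same for the moment, N m; "grip_width": finger opening in m.
Only numpy, scipy, OpenCV 4.12 (cv2) and the standard library are available. Lean on these libraries where they do the work, as an engineer would, in place of code of your own. Each camera call takes 0.05 s, during which the arm holds its last target.

## Task

One of the two drive docks holds a drive cartridge that is not being read there: move it to the other, empty dock. Press the drive down to make its push-push catch let go, lift it out once it has popped up, then push it into the other dock until that dock's catch holds it down by itself; press with feeling, never ramming or tearing at the docks, and leave the other things on the bench where they are.

Things in the scene. Friction and masses are not known exactly. Their poses are not given: they have to be found in the camera images.
- drive_center (a point): Centre of the drive cartridge, a plain aluminium slab standing on end in dock_a: 15 mm thick (its x), 70 mm wide (y), 100 mm tall (z, up). The point is 50 mm below the flat top edge (press there) and 50 mm above the underside. Grip the upper 40 mm of its broad faces. Notches in the narrow sides, 11 to 20 mm above the underside, are for the docks' claws. 0.11 to 0.22 kg.
- dock_a: Dock that holds the drive at the start: a fixed black box, origin at the centre of its underside on the bench, 84 mm (its x) by 112 mm (y) by 75 mm tall, front with power key towards -x. Slot in the middle of its top for the drive, 17 mm (x) by 72.5 mm (y). While the drive is caught, claws in the slot grip its notches: it cannot be pulled out until a press has made it pop up.
- dock_a_carriage: Sprung carriage inside dock_a's slot, on which the drive stands; origin in the middle of its floor, axes as the dock. It pushes up with 5 N at the top to 10 N deep down. Raised: its floor is 38 mm above the bench, a drive on it has its centre at 88 mm and its top at 138 mm. Caught: about 16 mm lower. It carries the claws. The slot's mouth, 75 mm above the bench, has a 4 mm bevel all round.
- dock_b: The empty dock: fixed, same kind, size, axes, slot, carriage and catch as dock_a; its carriage is up. Its catch is set differently: the depth at which it holds lies anywhere from 10 to 21 mm below the raised place, and its end stop shifts with it. This can be felt, not seen.
- dock_b_carriage: Carriage inside dock_b, like the other, raised at the start. Push-push catch of both docks: press down to the end and let go, and the drive stays caught a few mm higher; press to the end again and let go, and it pops up fully. The catch changes 3 to 4 mm below the caught place; just after that a rubber stop begins (12 N per mm). 12 to 14 N is enough; over 24 N on a carriage breaks its connector.
- spare_center (a point): Bystander: centre of a second, identical drive cartridge that lies flat on the bench (15 mm high, its 100 mm length along its x axis). Leave it alone.
- carton: Bystander: small cardboard carton 75 mm (x) by 115 mm (y) by 40 mm tall, origin at the centre of its underside. Leave it alone.
- screwdriver: Bystander: screwdriver lying on the bench beyond the docks, about 0.2 m long along its x axis. Leave it alone.
Things that resemble listed ones, but are neither listed nor needed, are in the scene too. Leave any red look-alike of the dock_a alone.

How it is judged:
By the outcome, as a careful person would: the job done as asked, in the order asked, and still so for the second after the job is handed in, with the robot touching nothing.
It also fails if it takes over 59 s, if anything falls off the work surface, if the arm or the gripper's body presses on something with over 40 N, if the wrist force passes 120 N, or if a joint passes its speed limit or range.

## Working session

There is one attempt and no reset: what is moved stays moved. The work goes in short steps, Python scripts to look and compute and a tool call to move; the robot and the scene stay as the last step left them, time stands still between calls to the robot, and variables do not carry over. Pictures are saved under pics/ and viewed, and the job is handed in when it is done.

Besides the shell and the picture viewer there is one more tool, called after "Request:" as name([rows], argument=value, ...), one row to a line, values as JSON. step_arm: Moves the arm, as the interface text tells. Its arguments: {"type":"object","properties":{"series":{"type":"array"},"squeeze":{"type":"number"}},"required":["series"]}

```bash
ls; mkdir -p pics; python3 - <<'E'
from cell import status, vision, workorder
import cv2
print(status.get_obs())
for n in ("scene","top","wrist"):
    print(n, vision.camera_params(n))
for n in ("scene","top"):
    im=vision.read_camera(n); cv2.imwrite(f"pics/{n}0.png",im[:,:,::-1])
E
```

```text
pics
{'time_s': 0.0, 'qpos': array([72.59837668, 18.44132736, -4.01686021, 83.17547262,  1.29497978,
       78.53931697, -3.26080012]), 'joint_velocities': array([ 0.03968707, -0.05425322,  0.04690677, -0.04851234, -0.00981259,
        0.03634043, -0.06528277]), 'effort': array([-4.50955504e-04, -4.91294968e+01, -4.04618857e-01, -3.12530065e+01,
       -6.41140994e-02,  4.37477406e-02,  2.22870767e-04]), 'tool_pos': array([ 0.20291896, -0.61695025,  0.22943096]), 'tool_rot': array([-1.79889130e+02,  5.23899348e-03,  1.82118475e+01]), 'force': array([ 0.56769343,  0.22061951, -0.66201988]), 'wrist_torque': array([0.00976373, 0.01358279, 0.00022898]), 'grip_width': 0.08683535918031862}
scene {'fovy': 43.18741995638915, 'cx': 256.3877941650558, 'cy': 186.24510623713834, 'eye': array([1.14161263, 0.38127766, 0.97935931]), 'orientation': array([-140.7150814 ,    0.34799868,  124.15292605])}
top {'fovy': 53.41896584096505, 'cx': 254.66429409356593, 'cy': 195.48847825937787, 'eye': array([ 0.4648621 , -0.04132246,  1.04066546]), 'orientation': array([-1.74917737e+02, -5.17816714e-02, -9.13765894e+01])}
wrist {'fovy': 66.69500251503578, 'cx': 251.44598822003127, 'cy': 189.9806171624268, 'tool_from_camera': array([[ 9.21507537e-05, -9.66221652e-01, -2.57712457e-01,
         7.07841937e-02],
       [ 9.99999917e-01, -1.31354930e-05,  4.06819852e-04,
         3.44783413e-04],
       [-3.96463330e-04, -2.57712473e-01,  9.66221571e-01,
        -1.53835085e-01],
       [ 0.00000000e+00,  0.00000000e+00,  0.00000000e+00,
         1.00000000e+00]])}
```

View pics/scene0.png

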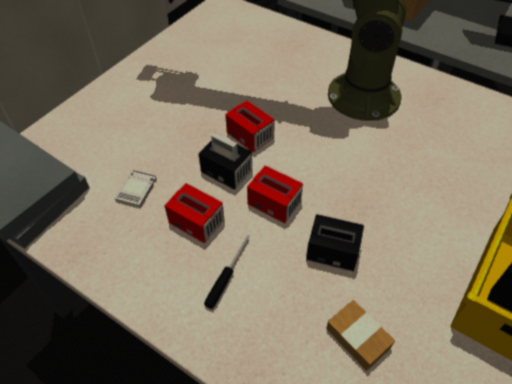

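View pics/top0.png

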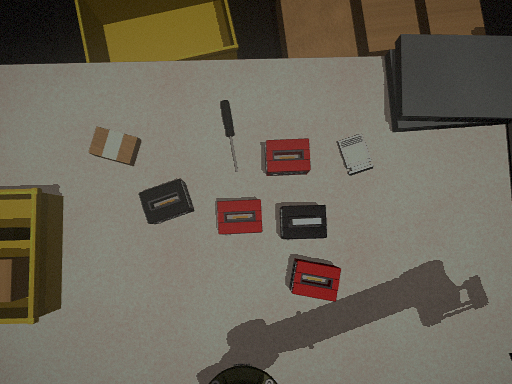

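Candidates: the black dock with the drive is at top (303,222). The black empty dock is at top (166,201). The red look-alikes are at (288,156), (240,216) and (316,280). The spare is at (355,154). I'll check with a close crop.

```bash
cat > h.py <<'E'
import numpy as np, cv2
from scipy.spatial.transform import Rotation as R
from cell import status, vision, workorder
def cam(n,obs=None):
    p=vision.camera_params(n); f=192/np.tan(np.radians(p['fovy']/2))
    K=np.array([[f,0,p['cx']],[0,f,p['cy']],[0,0,1]])
    if 'eye' in p: return K,R.from_euler('xyz',p['orientation'],degrees=True).as_matrix(),np.array(p['eye'])
    T=np.eye(4);T[:3,:3]=R.from_euler('xyz',obs['tool_rot'],degrees=True).as_matrix();T[:3,3]=obs['tool_pos']
    T=T@p['tool_from_camera']; return K,T[:3,:3],T[:3,3]
def back(c,uv,z):
    K,Rm,e=c; d=Rm@np.linalg.solve(K,[uv[0],uv[1],1]); return e+d*(z-e[2])/d[2]
def proj(c,P):
    K,Rm,e=c; q=K@(Rm.T@(np.atleast_2d(P)-e).T); return (q[:2]/q[2]).T
E
python3 - <<'E'
from h import *
c=cam('top')
for uv in [(303,222),(166,201)]: print(back(c,uv,.075))
im=cv2.imread('pics/top0.png')
a=cv2.resize(im[190:255,270:335],(390,390),interpolation=cv2.INTER_CUBIC)
b=cv2.resize(im[168:233,133:198],(390,390),interpolation=cv2.INTER_CUBIC)
cv2.imwrite('pics/crop0.png',np.hstack([a,b]))
im=cv2.imread('pics/scene0.png')
a=cv2.resize(im[125:195,190:260],(390,390),interpolation=cv2.INTER_CUBIC)
b=cv2.resize(im[207:277,300:370],(390,390),interpolation=cv2.INTER_CUBIC)
cv2.imwrite('pics/crop1.png',np.hstack([a,b]))
E
```

```text
[ 0.48058151 -0.16467054  0.075     ]
[0.54205103 0.18093984 0.075     ]
```

View pics/crop0.png

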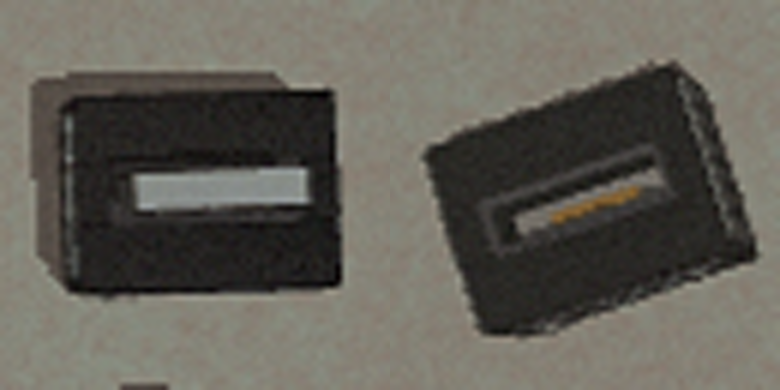

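View pics/crop1.png

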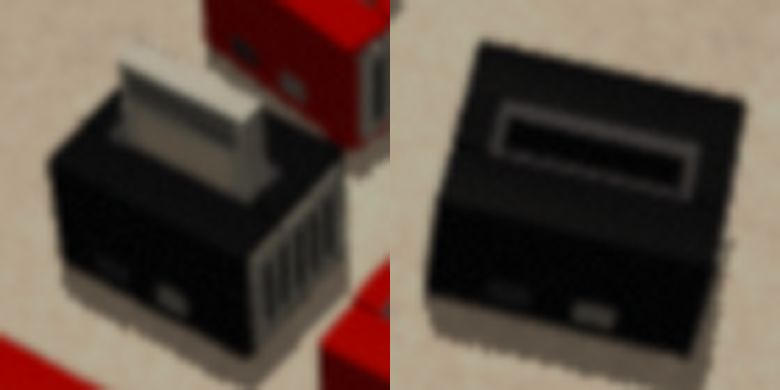

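```bash
python3 - <<'E'
from h import *
c=cam('top')
def f(pts,off,z):
    P=np.array([back(c,(p[0]/6+off[0]-.4,p[1]/6+off[1]-.4),z) for p in pts])
    print(P.mean(0), [np.round(np.linalg.norm(P[i]-P[(i+1)%4])*1e3,1) for i in range(4)], np.degrees(np.arctan2(P[1]-P[0],1)), 
     [np.degrees(np.arctan2((P[i]-P[j])[1],(P[i]-P[j])[0])) for i,j in((0,1),(3,2),(3,0),(2,1))])
f([(132,172),(307,165),(309,203),(134,210)],(270,190),.122)
f([(93,208),(268,147),(285,188),(110,250)],(133,168),.075)
E
```

```text
[ 0.48238465 -0.1668189   0.122     ] [np.float64(70.2), np.float64(15.2), np.float64(70.1), np.float64(15.2)] [ 0.06401554 -4.01726097  0.        ] [np.float64(90.91144197747191), np.float64(90.90723131309592), np.float64(-178.84963254478035), np.float64(-179.23764000265913)]
[0.54310023 0.18571205 0.075     ] [np.float64(77.9), np.float64(19.0), np.float64(77.9), np.float64(19.3)] [ 1.38274316 -4.23718217  0.        ] [np.float64(108.0457997069157), np.float64(108.30726869392424), np.float64(-158.18388656698713), np.float64(-158.0807061237164)]
```

Request:
step_arm([
  {"x":0.279,"y":0.45,"z":0.01,"az":72.7,"claw":0},
  {"x":0.279,"y":0.45,"z":0.01,"az":72.7,"claw":0},
  {"x":0.279,"y":0.45,"z":0.01,"az":72.7,"claw":0},
  {"x":0.279,"y":0.45,"z":0.01,"az":72.7,"claw":0},
  {"x":0.279,"y":0.45,"z":0.01,"az":72.7,"claw":0},
  {"x":0.279,"y":0.45,"z":0.01,"az":72.7,"claw":0},
  {"x":0.279,"y":0.45,"z":0.01,"az":72.7,"claw":0},
  {"x":0.279,"y":0.45,"z":0.01,"az":72.7,"claw":0},
  {"x":0.279,"y":0.45,"z":0.01,"az":72.7,"claw":0},
  {"x":0.279,"y":0.45,"z":0.01,"az":72.7,"claw":0},
  {"x":0.279,"y":0.45,"z":0.01,"az":72.7,"claw":0},
  {"x":0.279,"y":0.45,"z":0.01,"az":72.7,"claw":0},
])

```text
invalid input
```

Request:
step_arm([
  {"ax":0,"ay":0,"az":40,"x":0.14,"y":0.225,"z":0.01,"claw":0},
  {"ax":0,"ay":0,"az":40,"x":0.14,"y":0.225,"z":0.01,"claw":0},
  {"ax":0,"ay":0,"az":40,"x":0.14,"y":0.225,"z":0.01,"claw":0},
  {"ax":0,"ay":0,"az":40,"x":0.14,"y":0.225,"z":0.01,"claw":0},
  {"ax":0,"ay":0,"az":40,"x":0.14,"y":0.225,"z":0.01,"claw":0},
], squeeze=10)

```text
time_s: 0.6
tool_pos: [0.3357, -0.4033, 0.2397]
tool_rot: [-180.0, 0.0, 58.5]
force: [0.3, -0.3, -0.9]
grip_width: 0.0551
```

Request:
step_arm([
  {"ax":0,"ay":0,"az":32.6,"x":0.139,"y":0.225,"z":0,"claw":0},
  {"ax":0,"ay":0,"az":32.6,"x":0.139,"y":0.225,"z":0,"claw":0},
  {"ax":0,"ay":0,"az":32.6,"x":0.139,"y":0.225,"z":0,"claw":0},
  {"ax":0,"ay":0,"az":32.6,"x":0.139,"y":0.225,"z":0,"claw":0},
  {"ax":0,"ay":0,"az":32.6,"x":0.139,"y":0.225,"z":0,"claw":0},
  {"ax":0,"ay":0,"az":32.6,"x":0.139,"y":0.225,"z":0,"claw":0},
  {"ax":0,"ay":0,"az":32.6,"x":0.139,"y":0.225,"z":0,"claw":0},
  {"ax":0,"ay":0,"az":32.6,"x":0.139,"y":0.225,"z":0,"claw":0},
])

```text
time_s: 1.4
tool_pos: [0.4733, -0.1814, 0.2396]
tool_rot: [-179.9, 0.0, 90.8]
force: [-0.6, -0.6, -0.8]
grip_width: 0.0006
```

```bash
python3 - <<'E'
from h import *
o=status.get_obs(); im=vision.read_camera('wrist'); print(o)
np.save('o1.npy',o,allow_pickle=True)
cv2.imwrite('pics/w1.png',im[:,:,::-1])
E
```

```text
{'time_s': 1.4, 'qpos': array([ 48.64608511,   2.09722737, -31.23159433, 101.32970808,
         1.16759992,  76.9291086 ,  17.94093749]), 'joint_velocities': array([ 1.12186797, -0.03377322,  1.5837304 ,  0.02936939,  0.02450842,
        0.06619049, -0.06434429]), 'effort': array([-1.41289372e+00, -2.94044977e+01, -1.92878947e+00, -3.12019050e+01,
       -2.61295382e-01,  4.05422458e-02, -1.97877438e-02]), 'tool_pos': array([ 0.47333964, -0.1813926 ,  0.23962011]), 'tool_rot': array([-1.79937136e+02,  3.20779611e-02,  9.07745056e+01]), 'force': array([-0.58322072, -0.56950276, -0.82916954]), 'wrist_torque': array([-0.04881831, -0.09177868,  0.0146625 ]), 'grip_width': 0.0006387009706487504}
```

View pics/w1.png

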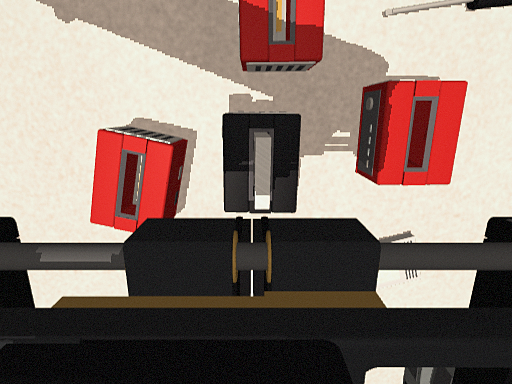

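```bash
python3 - <<'E'
from h import *
im=cv2.imread('pics/w1.png')
cv2.imwrite('pics/w1c.png',cv2.resize(im[105:220,215:310],None,fx=5,fy=5,interpolation=cv2.INTER_CUBIC))
E
```

```text
(no output)
```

View pics/w1c.png

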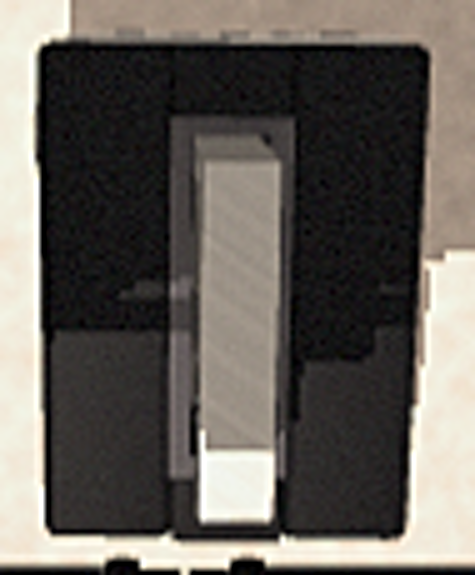

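```bash
python3 - <<'E'
from h import *
o=np.load('o1.npy',allow_pickle=True).item(); c=cam('wrist',o)
P=np.array([back(c,(p[0]/5+215-.4,p[1]/5+105-.4),.122) for p in [(203,158),(278,160),(273,523),(199,522)]])
print(P.mean(0),[np.round(np.linalg.norm(P[i]-P[(i+1)%4])*1e3,1) for i in range(4)],[np.degrees(np.arctan2((P[i]-P[j])[1],(P[i]-P[j])[0])) for i,j in((0,3),(1,2))])
print(P)
o=status.get_obs();print(o['tool_pos'],o['tool_rot'],o['force'])
E
```

```text
[ 0.48390867 -0.16796542  0.122     ] [np.float64(13.8), np.float64(70.2), np.float64(14.5), np.float64(70.4)] [np.float64(90.33171789158908), np.float64(90.93002495739256)]
[[ 0.47663552 -0.13273668  0.122     ]
 [ 0.49040833 -0.13290936  0.122     ]
 [ 0.49154789 -0.20310763  0.122     ]
 [ 0.47704294 -0.20310801  0.122     ]]
[ 0.47304754 -0.18221441  0.23964476] [-1.79940743e+02  3.45726153e-02  9.06694139e+01] [-0.36240256 -0.90218293  0.09179319]
```

Request:
step_arm([
  {"ax":0,"ay":0,"az":0,"x":0.01,"y":0.0145,"z":-0.03,"claw":0},
  {"ax":0,"ay":0,"az":0,"x":0.01,"y":0.0145,"z":-0.07,"claw":0},
  {"ax":0,"ay":0,"az":0,"x":0.01,"y":0.0145,"z":-0.095,"claw":0},
  {"ax":0,"ay":0,"az":0,"x":0.01,"y":0.0145,"z":-0.095,"claw":0},
  {"ax":0,"ay":0,"az":0,"x":0.01,"y":0.0145,"z":-0.095,"claw":0},
])

```text
time_s: 1.95
tool_pos: [0.4836, -0.1675, 0.1454]
tool_rot: [-180.0, 0.0, 90.7]
force: [0.3, -0.4, -0.5]
grip_width: 0.0004
```

```bash
python3 - <<'E'
from h import *
o=status.get_obs(); print(o['tool_pos'],o['tool_rot'],o['force'])
im=vision.read_camera('wrist'); 
cv2.imwrite('pics/w2.png',im[:,:,::-1])
E
```

```text
[ 0.48358314 -0.16746947  0.1453516 ] [-1.79979998e+02  1.95586992e-03  9.06525161e+01] [ 0.28769703 -0.3713107  -0.45780266]
```

View pics/w2.png

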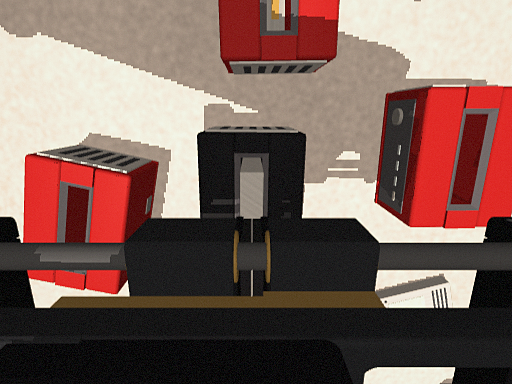

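Request:
step_arm([
  {"ax":0,"ay":0,"az":0,"x":0,"y":0,"z":-0.006,"claw":0},
  {"ax":0,"ay":0,"az":0,"x":0,"y":0,"z":-0.012,"claw":0},
  {"ax":0,"ay":0,"az":0,"x":0,"y":0,"z":-0.014,"claw":0},
  {"ax":0,"ay":0,"az":0,"x":0,"y":0,"z":-0.015,"claw":0},
  {"ax":0,"ay":0,"az":0,"x":0,"y":0,"z":-0.015,"claw":0},
])

```text
time_s: 2.5
tool_pos: [0.4845, -0.166, 0.1305]
tool_rot: [179.9, 0.0, 90.8]
force: [-0.9, 0.5, 2.1]
grip_width: 0.0004
```

Request:
step_arm([
  {"ax":0,"ay":0,"az":0,"x":0,"y":0,"z":-0.001,"claw":0},
  {"ax":0,"ay":0,"az":0,"x":0,"y":0,"z":-0.001,"claw":0},
])

```text
time_s: 2.7
tool_pos: [0.4848, -0.166, 0.1299]
tool_rot: [179.9, 0.0, 90.8]
force: [-0.1, 0.2, 5.3]
grip_width: 0.0006
```

Request:
step_arm([
  {"ax":0,"ay":0,"az":0,"x":0,"y":0,"z":-0.001,"claw":0},
  {"ax":0,"ay":0,"az":0,"x":0,"y":0,"z":-0.001,"claw":0},
])

```text
time_s: 2.9
tool_pos: [0.4849, -0.166, 0.129]
tool_rot: [179.9, 0.0, 90.8]
force: [-0.9, 0.0, 5.6]
grip_width: 0.0007
```

Request:
step_arm([
  {"ax":0,"ay":0,"az":0,"x":0,"y":0,"z":-0.001,"claw":0},
  {"ax":0,"ay":0,"az":0,"x":0,"y":0,"z":-0.001,"claw":0},
])

```text
time_s: 3.1
tool_pos: [0.485, -0.166, 0.1281]
tool_rot: [179.9, 0.0, 90.8]
force: [0.2, 1.1, 7.0]
grip_width: 0.0008
```

Request:
step_arm([
  {"ax":0,"ay":0,"az":0,"x":0,"y":0,"z":-0.001,"claw":0},
  {"ax":0,"ay":0,"az":0,"x":0,"y":0,"z":-0.001,"claw":0},
])

```text
time_s: 3.3
tool_pos: [0.485, -0.166, 0.1272]
tool_rot: [179.9, 0.1, 90.8]
force: [-0.9, 0.7, 6.4]
grip_width: 0.0005
```

Request:
step_arm([
  {"ax":0,"ay":0,"az":0,"x":0,"y":0,"z":-0.0005,"claw":0},
  {"ax":0,"ay":0,"az":0,"x":0,"y":0,"z":-0.0005,"claw":0},
])

```text
time_s: 3.5
tool_pos: [0.485, -0.166, 0.1267]
tool_rot: [179.9, 0.1, 90.8]
force: [-1.2, 0.7, 6.9]
grip_width: 0.0002
```

Request:
step_arm([
  {"ax":0,"ay":0,"az":0,"x":0,"y":0,"z":-0.0005,"claw":0},
  {"ax":0,"ay":0,"az":0,"x":0,"y":0,"z":-0.0005,"claw":0},
])

```text
time_s: 3.7
tool_pos: [0.4851, -0.166, 0.1263]
tool_rot: [179.9, 0.1, 90.8]
force: [-1.2, 0.7, 7.2]
grip_width: 0.0003
```

Request:
step_arm([
  {"ax":0,"ay":0,"az":0,"x":0,"y":0,"z":-0.0005,"claw":0},
  {"ax":0,"ay":0,"az":0,"x":0,"y":0,"z":-0.0005,"claw":0},
])

```text
time_s: 3.9
tool_pos: [0.4851, -0.166, 0.1258]
tool_rot: [179.9, 0.1, 90.8]
force: [-0.3, 1.3, 7.5]
grip_width: 0.0005
```

Request:
step_arm([
  {"ax":0,"ay":0,"az":0,"x":0,"y":0,"z":-0.0005,"claw":0},
  {"ax":0,"ay":0,"az":0,"x":0,"y":0,"z":-0.0005,"claw":0},
])

```text
time_s: 4.1
tool_pos: [0.4853, -0.1661, 0.1256]
tool_rot: [179.8, 0.1, 90.8]
force: [-0.3, 0.5, 8.4]
grip_width: 0.0007
```

Request:
step_arm([
  {"ax":0,"ay":0,"az":0,"x":0,"y":0,"z":-0.0005,"claw":0},
  {"ax":0,"ay":0,"az":0,"x":0,"y":0,"z":-0.0005,"claw":0},
])

```text
time_s: 4.3
tool_pos: [0.4855, -0.1661, 0.1254]
tool_rot: [179.8, 0.1, 90.8]
force: [-1.4, -0.0, 10.0]
grip_width: 0.0004
```

Request:
step_arm([
  {"ax":0,"ay":0,"az":0,"x":0,"y":0,"z":-0.0005,"claw":0},
  {"ax":0,"ay":0,"az":0,"x":0,"y":0,"z":-0.0005,"claw":0},
])

```text
time_s: 4.5
tool_pos: [0.4855, -0.1661, 0.1251]
tool_rot: [179.8, 0.1, 90.8]
force: [-2.4, 0.5, 11.1]
grip_width: 0.0006
```

Request:
step_arm([
  {"ax":0,"ay":0,"az":0,"x":0,"y":0,"z":-0.0005,"claw":0},
  {"ax":0,"ay":0,"az":0,"x":0,"y":0,"z":-0.0005,"claw":0},
])

```text
time_s: 4.7
tool_pos: [0.4855, -0.1661, 0.125]
tool_rot: [179.8, 0.1, 90.8]
force: [-2.1, 1.8, 13.5]
grip_width: 0.0008
```

Request:
step_arm([
  {"ax":0,"ay":0,"az":0,"x":0,"y":0,"z":-0.0005,"claw":0},
  {"ax":0,"ay":0,"az":0,"x":0,"y":0,"z":-0.0005,"claw":0},
])

```text
time_s: 4.9
tool_pos: [0.4855, -0.1661, 0.1248]
tool_rot: [179.8, 0.1, 90.8]
force: [-3.1, 0.8, 15.7]
grip_width: 0.0005
```

Firm stop at 15.7 N, so I'm letting it up gently and following the pop-up.

Request:
step_arm([
  {"ax":0,"ay":0,"az":0,"x":0,"y":0,"z":0.003,"claw":0},
  {"ax":0,"ay":0,"az":0,"x":0,"y":0,"z":0.006,"claw":0},
  {"ax":0,"ay":0,"az":0,"x":0,"y":0,"z":0.009,"claw":0},
  {"ax":0,"ay":0,"az":0,"x":0,"y":0,"z":0.012,"claw":0},
  {"ax":0,"ay":0,"az":0,"x":0,"y":0,"z":0.015,"claw":0},
])

```text
time_s: 5.4
tool_pos: [0.4841, -0.1659, 0.1372]
tool_rot: [180.0, 0.0, 90.8]
force: [-0.3, -0.1, 3.0]
grip_width: 0.0004
```

Request:
step_arm([
  {"ax":0,"ay":0,"az":0,"x":0,"y":0,"z":0.005,"claw":0},
  {"ax":0,"ay":0,"az":0,"x":0,"y":0,"z":0.01,"claw":0},
  {"ax":0,"ay":0,"az":0,"x":0,"y":0,"z":0.03,"claw":0},
  {"ax":0,"ay":0,"az":0,"x":0,"y":0,"z":0.04,"claw":50},
  {"ax":0,"ay":0,"az":0,"x":0,"y":0,"z":0.04,"claw":50},
  {"ax":0,"ay":0,"az":0,"x":0,"y":0,"z":0.04,"claw":50},
  {"ax":0,"ay":0,"az":0,"x":0,"y":0,"z":0.04,"claw":50},
])

```text
time_s: 6.1
tool_pos: [0.4835, -0.1657, 0.1761]
tool_rot: [-179.9, -0.0, 90.8]
force: [0.4, 0.2, -0.1]
grip_width: 0.0247
```

```bash
python3 - <<'E'
from h import *
o=status.get_obs(); print(o['tool_pos'],o['tool_rot'],o['force'])
np.save('o3.npy',o,allow_pickle=True)
im=vision.read_camera('wrist')[:,:,::-1]; s=vision.read_camera('scene')[:,:,::-1]
cv2.imwrite('pics/w3.png',im)
cv2.imwrite('pics/w3c.png',np.hstack([cv2.resize(im[90:220,190:320],(390,390),interpolation=cv2.INTER_CUBIC),cv2.resize(s[110:200,180:270],(390,390),interpolation=cv2.INTER_CUBIC)]))
E
```

```text
[ 0.48349329 -0.16570637  0.17611288] [-1.79927037e+02 -3.16989414e-02  9.08114008e+01] [ 0.36340585  0.24258998 -0.14141559]
```

View pics/w3c.png

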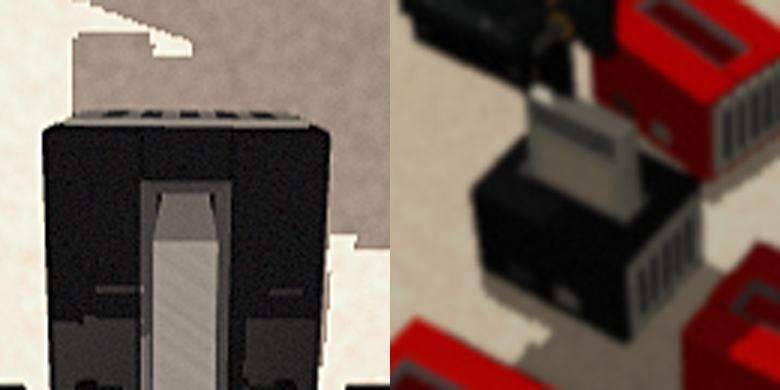

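```bash
python3 - <<'E'
from h import *
o=np.load('o3.npy',allow_pickle=True).item(); c=cam('wrist',o)
P=np.array([back(c,(p[0]/3+190-.3,p[1]/3+90-.3),.138) for p in [(153,240),(218,240)]])
print(P, P.mean(0))
P=np.array([back(c,(p[0]/3+190-.3,p[1]/3+90-.3),.075) for p in [(141,181),(231,181)]])
print(P, P.mean(0))
# same image for tips? compare tool axis
E
```

```text
[[ 0.47650033 -0.13299117  0.138     ]
 [ 0.49098323 -0.13277884  0.138     ]] [ 0.48374178 -0.132885    0.138     ]
[[ 0.4706097  -0.12778282  0.075     ]
 [ 0.49678299 -0.12740285  0.075     ]] [ 0.48369634 -0.12759283  0.075     ]
```

Request:
step_arm([
  {"ax":0,"ay":0,"az":0,"x":0,"y":-0.0022,"z":0,"claw":60},
  {"ax":0,"ay":0,"az":0,"x":0,"y":-0.0022,"z":-0.02,"claw":60},
  {"ax":0,"ay":0,"az":0,"x":0,"y":-0.0022,"z":-0.05,"claw":60},
  {"ax":0,"ay":0,"az":0,"x":0,"y":-0.0022,"z":-0.06,"claw":60},
  {"ax":0,"ay":0,"az":0,"x":0,"y":-0.0022,"z":-0.06,"claw":60},
  {"ax":0,"ay":0,"az":0,"x":0,"y":-0.0022,"z":-0.06,"claw":60},
])

```text
time_s: 6.8
tool_pos: [0.4845, -0.1682, 0.1177]
tool_rot: [180.0, 0.0, 90.8]
force: [0.4, 0.8, 0.5]
grip_width: 0.052
```

Request:
step_arm([
  {"ax":0,"ay":0,"az":0,"x":0,"y":0,"z":0,"claw":0},
  {"ax":0,"ay":0,"az":0,"x":0,"y":0,"z":0,"claw":0},
  {"ax":0,"ay":0,"az":0,"x":0,"y":0,"z":0,"claw":0},
  {"ax":0,"ay":0,"az":0,"x":0,"y":0,"z":0,"claw":0},
  {"ax":0,"ay":0,"az":0,"x":0,"y":0,"z":0,"claw":0},
  {"ax":0,"ay":0,"az":0,"x":0,"y":0,"z":0,"claw":0},
  {"ax":0,"ay":0,"az":0,"x":0,"y":0,"z":0,"claw":0},
  {"ax":0,"ay":0,"az":0,"x":0,"y":0,"z":0,"claw":0},
], squeeze=25)

```text
time_s: 7.6
tool_pos: [0.4841, -0.1681, 0.1171]
tool_rot: [180.0, 0.0, 90.8]
force: [-0.9, 0.4, 2.0]
grip_width: 0.0147
```

Request:
step_arm([
  {"ax":0,"ay":0,"az":0,"x":0,"y":0,"z":0.003,"claw":0},
  {"ax":0,"ay":0,"az":0,"x":0,"y":0,"z":0.006,"claw":0},
  {"ax":0,"ay":0,"az":0,"x":0,"y":0,"z":0.01,"claw":0},
  {"ax":0,"ay":0,"az":0,"x":0,"y":0,"z":0.015,"claw":0},
])

```text
time_s: 8.0
tool_pos: [0.4839, -0.168, 0.1322]
tool_rot: [-180.0, -0.0, 90.8]
force: [-0.1, 0.4, -1.0]
grip_width: 0.0145
```

Request:
step_arm([
  {"ax":0,"ay":0,"az":0,"x":0,"y":0,"z":0.015,"claw":0},
  {"ax":0,"ay":0,"az":0,"x":0,"y":0,"z":0.035,"claw":0},
  {"ax":0,"ay":0,"az":0,"x":0,"y":0,"z":0.055,"claw":0},
  {"ax":0,"ay":0,"az":0,"x":0,"y":0,"z":0.065,"claw":0},
  {"ax":0,"ay":0,"az":0,"x":0,"y":0,"z":0.065,"claw":0},
])

```text
time_s: 8.5
tool_pos: [0.4853, -0.1684, 0.1992]
tool_rot: [179.8, 0.1, 90.8]
force: [-0.6, -0.3, -2.5]
grip_width: 0.0147
```

```bash
python3 - <<'E'
from h import *
o=status.get_obs(); print(o['tool_pos'],o['tool_rot'],o['force'],o['grip_width'])
np.save('o4.npy',o,allow_pickle=True)
im=vision.read_camera('wrist')[:,:,::-1]
cv2.imwrite('pics/w4.png',im)
E
```

```text
[ 0.48527289 -0.16841685  0.19918235] [1.79798501e+02 1.08241243e-01 9.08048623e+01] [-0.55834238 -0.28531571 -2.47729941] 0.01473751903194987
```

View pics/w4.png

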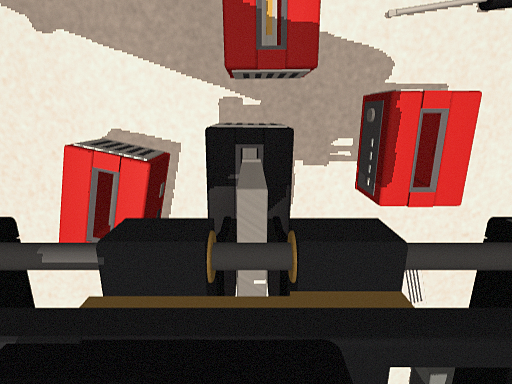

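Request:
step_arm([
  {"ax":0,"ay":0,"az":2,"x":0.008,"y":0.025,"z":0.01,"claw":0},
  {"ax":0,"ay":0,"az":4,"x":0.02,"y":0.06,"z":0.01,"claw":0},
  {"ax":0,"ay":0,"az":7,"x":0.032,"y":0.1,"z":0.01,"claw":0},
  {"ax":0,"ay":0,"az":9,"x":0.045,"y":0.14,"z":0.01,"claw":0},
  {"ax":0,"ay":0,"az":12,"x":0.058,"y":0.18,"z":0.01,"claw":0},
  {"ax":0,"ay":0,"az":14,"x":0.07,"y":0.22,"z":0.01,"claw":0},
  {"ax":0,"ay":0,"az":16,"x":0.08,"y":0.25,"z":0.01,"claw":0},
  {"ax":0,"ay":0,"az":17.3,"x":0.086,"y":0.265,"z":0.01,"claw":0},
  {"ax":0,"ay":0,"az":17.3,"x":0.086,"y":0.268,"z":0.01,"claw":0},
  {"ax":0,"ay":0,"az":17.3,"x":0.086,"y":0.268,"z":0.01,"claw":0},
  {"ax":0,"ay":0,"az":17.3,"x":0.086,"y":0.268,"z":0.01,"claw":0},
])

```text
time_s: 9.65
tool_pos: [0.5699, 0.0976, 0.2066]
tool_rot: [-179.9, 0.1, 107.9]
force: [1.3, -0.3, -1.6]
grip_width: 0.015
```

```bash
python3 - <<'E'
from h import *
o=status.get_obs(); print(o['tool_pos'],o['tool_rot'],o['force'],o['grip_width'])
np.save('o5.npy',o,allow_pickle=True)
im=vision.read_camera('wrist')[:,:,::-1]
cv2.imwrite('pics/w5.png',im)
E
```

```text
[0.56988197 0.09760972 0.20657569] [-1.79926039e+02  6.78521634e-02  1.07941184e+02] [ 1.29619394 -0.2712614  -1.61994843] 0.015013863637404288
```

View pics/w5.png

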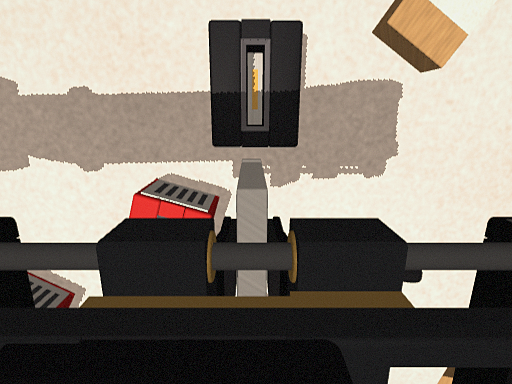

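```bash
python3 - <<'E'
from h import *
im=cv2.imread('pics/w5.png')
cv2.imwrite('pics/w5c.png',np.hstack([cv2.resize(im[30:140,220:290],None,fx=5,fy=5,interpolation=cv2.INTER_CUBIC),cv2.resize(im[150:260,220:290],None,fx=5,fy=5,interpolation=cv2.INTER_CUBIC)]))
E
```

```text
(no output)
```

View pics/w5c.png

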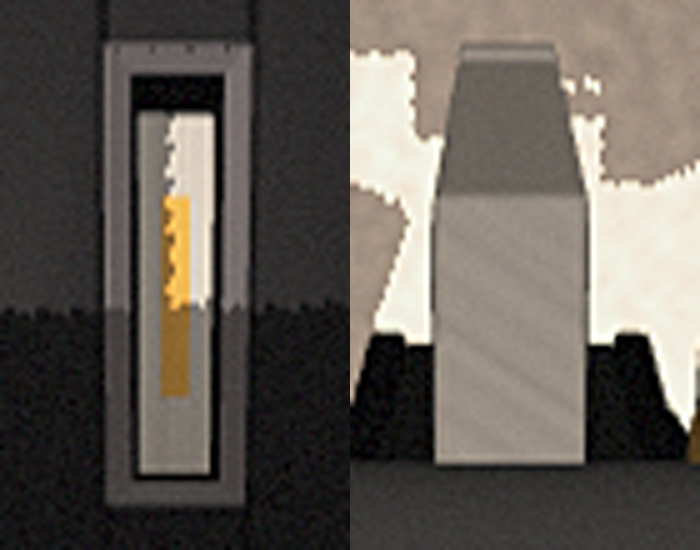

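```bash
python3 - <<'E'
from h import *
o=np.load('o5.npy',allow_pickle=True).item(); c=cam('wrist',o)
def quad(pts,z,off):
    P=np.array([back(c,(p[0]/5+off[0]-.4,p[1]/5+off[1]-.4),z) for p in pts]); return P
for pts,z in (([(106,44),(252,42),(244,504),(106,505)],.075),([(131,76),(224,76),(219,478),(131,478)],.071)):
    P=quad(pts,z,(220,30)); print(P.mean(0),[np.round(np.linalg.norm(P[i]-P[(i+1)%4])*1e3,1) for i in range(4)],[np.degrees(np.arctan2((P[i]-P[j])[1],(P[i]-P[j])[0])) for i,j in((0,3),(1,2))])
Rm=R.from_euler('xyz',o['tool_rot'],degrees=True).as_matrix()
for pts,z in (([(112,46),(203,44)],-.079),([(87,195),(235,195)],.021)):
    P=quad(pts,o['tool_pos'][2]+z,(220,150)); print((Rm.T@(P-o['tool_pos']).T).T*1e3, np.linalg.norm(P[0]-P[1]))
E
```

```text
[0.54469372 0.18711436 0.075     ] [np.float64(25.9), np.float64(80.6), np.float64(26.5), np.float64(80.5)] [np.float64(107.40644060871088), np.float64(107.795598095093)]
[0.5445648  0.18720651 0.071     ] [np.float64(16.8), np.float64(71.2), np.float64(17.1), np.float64(71.2)] [np.float64(107.66006544495521), np.float64(107.82346127805631)]
[[33.60640717 -7.01677694 78.96938068]
 [33.93598343  7.59208377 78.95013236]] 0.014612590533869707
[[ 34.98318525  -6.12983604 -21.03354812]
 [ 34.99279425   7.79336194 -21.05153243]] 0.01392321290763354
```

Request:
step_arm([
  {"ax":0,"ay":0,"az":0,"x":-0.008,"y":0.03,"z":0,"claw":0},
  {"ax":0,"ay":0,"az":-0.2,"x":-0.018,"y":0.065,"z":0,"claw":0},
  {"ax":0,"ay":0,"az":-0.2,"x":-0.0258,"y":0.0898,"z":0,"claw":0},
  {"ax":0,"ay":0,"az":-0.2,"x":-0.0258,"y":0.0898,"z":-0.015,"claw":0},
  {"ax":0,"ay":0,"az":-0.2,"x":-0.0258,"y":0.0898,"z":-0.035,"claw":0},
  {"ax":0,"ay":0,"az":-0.2,"x":-0.0258,"y":0.0898,"z":-0.042,"claw":0},
  {"ax":0,"ay":0,"az":-0.2,"x":-0.0258,"y":0.0898,"z":-0.042,"claw":0},
  {"ax":0,"ay":0,"az":-0.2,"x":-0.0258,"y":0.0898,"z":-0.042,"claw":0},
])

```text
time_s: 10.5
tool_pos: [0.5449, 0.1888, 0.1654]
tool_rot: [180.0, 0.0, 107.8]
force: [0.0, -0.2, -1.7]
grip_width: 0.015
```

```bash
python3 - <<'E'
from h import *
o=status.get_obs(); print(o['tool_pos'],o['tool_rot'],o['force'],o['grip_width'])
np.save('o6.npy',o,allow_pickle=True)
im=vision.read_camera('wrist')[:,:,::-1]
s=vision.read_camera('scene')[:,:,::-1]
cv2.imwrite('pics/w6.png',np.hstack([cv2.resize(im[100:220,190:310],(390,390),interpolation=cv2.INTER_CUBIC),cv2.resize(s[180:290,280:390],(390,390),interpolation=cv2.INTER_CUBIC)]))
E
```

```text
[0.54485166 0.18876831 0.16543548] [1.79970488e+02 1.62264333e-02 1.07809851e+02] [ 0.0466121  -0.23925818 -1.73144633] 0.015023133763981456
```

View pics/w6.png

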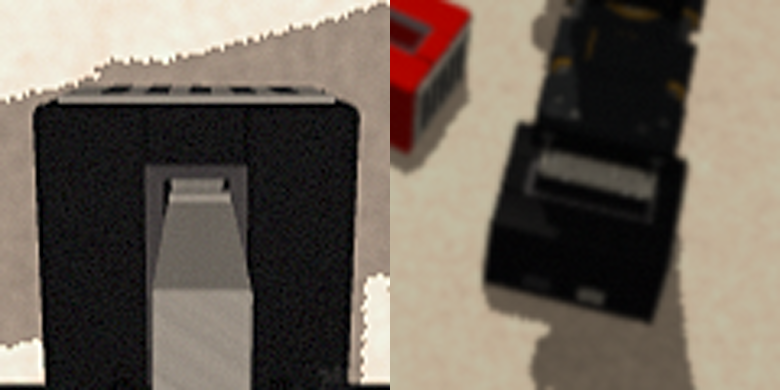

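Request:
step_arm([
  {"ax":0,"ay":0,"az":0,"x":-0.0008,"y":-0.0014,"z":0,"claw":0},
  {"ax":0,"ay":0,"az":0,"x":-0.0008,"y":-0.0014,"z":-0.005,"claw":0},
  {"ax":0,"ay":0,"az":0,"x":-0.0008,"y":-0.0014,"z":-0.01,"claw":0},
  {"ax":0,"ay":0,"az":0,"x":-0.0008,"y":-0.0014,"z":-0.013,"claw":0},
  {"ax":0,"ay":0,"az":0,"x":-0.0008,"y":-0.0014,"z":-0.015,"claw":0},
])

```text
time_s: 11.1
tool_pos: [0.5432, 0.1883, 0.1494]
tool_rot: [-180.0, -0.0, 107.9]
force: [0.5, -0.2, -2.4]
grip_width: 0.0147
```

Request:
step_arm([
  {"ax":0,"ay":0,"az":0,"x":0,"y":0,"z":-0.002,"claw":0},
  {"ax":0,"ay":0,"az":0,"x":0,"y":0,"z":-0.004,"claw":0},
  {"ax":0,"ay":0,"az":0,"x":0,"y":0,"z":-0.004,"claw":0},
])

```text
time_s: 11.4
tool_pos: [0.5434, 0.1882, 0.1458]
tool_rot: [-180.0, 0.0, 107.9]
force: [0.3, -0.1, -2.2]
grip_width: 0.0148
```

Request:
step_arm([
  {"ax":0,"ay":0,"az":0,"x":0,"y":0,"z":-0.004,"claw":0},
  {"ax":0,"ay":0,"az":0,"x":0,"y":0,"z":-0.008,"claw":0},
  {"ax":0,"ay":0,"az":0,"x":0,"y":0,"z":-0.012,"claw":0},
  {"ax":0,"ay":0,"az":0,"x":0,"y":0,"z":-0.015,"claw":0},
  {"ax":0,"ay":0,"az":0,"x":0,"y":0,"z":-0.015,"claw":0},
])

```text
time_s: 11.9
tool_pos: [0.5432, 0.1882, 0.1303]
tool_rot: [-180.0, -0.0, 107.9]
force: [0.5, 0.1, -2.5]
grip_width: 0.0148
```

Request:
step_arm([
  {"ax":0,"ay":0,"az":0,"x":0,"y":0,"z":-0.004,"claw":0},
  {"ax":0,"ay":0,"az":0,"x":0,"y":0,"z":-0.008,"claw":0},
  {"ax":0,"ay":0,"az":0,"x":0,"y":0,"z":-0.011,"claw":0},
  {"ax":0,"ay":0,"az":0,"x":0,"y":0,"z":-0.012,"claw":0},
  {"ax":0,"ay":0,"az":0,"x":0,"y":0,"z":-0.012,"claw":0},
])

```text
time_s: 12.4
tool_pos: [0.5433, 0.1882, 0.1187]
tool_rot: [-180.0, 0.0, 107.9]
force: [-0.5, 0.9, -2.8]
grip_width: 0.0147
```

Request:
step_arm([
  {"ax":0,"ay":0,"az":0,"x":0,"y":0,"z":-0.0015,"claw":0},
  {"ax":0,"ay":0,"az":0,"x":0,"y":0,"z":-0.0015,"claw":0},
])

```text
time_s: 12.6
tool_pos: [0.5435, 0.1883, 0.1174]
tool_rot: [180.0, 0.0, 107.9]
force: [-0.4, -1.3, -1.6]
grip_width: 0.0148
```

Request:
step_arm([
  {"ax":0,"ay":0,"az":0,"x":0,"y":0,"z":0,"claw":55},
  {"ax":0,"ay":0,"az":0,"x":0,"y":0,"z":0,"claw":55},
  {"ax":0,"ay":0,"az":0,"x":0,"y":0,"z":0,"claw":55},
  {"ax":0,"ay":0,"az":0,"x":0,"y":0,"z":0,"claw":55},
  {"ax":0,"ay":0,"az":0,"x":0,"y":0,"z":0,"claw":55},
  {"ax":0,"ay":0,"az":0,"x":0,"y":0,"z":0,"claw":55},
])

```text
time_s: 13.2
tool_pos: [0.5435, 0.1884, 0.1176]
tool_rot: [180.0, 0.0, 107.9]
force: [-0.1, 0.4, 0.5]
grip_width: 0.0463
```

Request:
step_arm([
  {"ax":0,"ay":0,"az":0,"x":0,"y":0,"z":0.02,"claw":55},
  {"ax":0,"ay":0,"az":0,"x":0,"y":0,"z":0.05,"claw":55},
  {"ax":0,"ay":0,"az":0,"x":0,"y":0,"z":0.06,"claw":0},
  {"ax":0,"ay":0,"az":0,"x":0,"y":0,"z":0.06,"claw":0},
  {"ax":0,"ay":0,"az":0,"x":0,"y":0,"z":0.06,"claw":0},
  {"ax":0,"ay":0,"az":0,"x":0,"y":0,"z":0.06,"claw":0},
  {"ax":0,"ay":0,"az":0,"x":0,"y":0,"z":0.06,"claw":0},
  {"ax":0,"ay":0,"az":0,"x":0,"y":0,"z":0.06,"claw":0},
  {"ax":0,"ay":0,"az":0,"x":0,"y":0,"z":0.06,"claw":0},
])

```text
time_s: 14.1
tool_pos: [0.5433, 0.1883, 0.1771]
tool_rot: [-180.0, -0.0, 107.9]
force: [0.6, -0.5, 0.2]
grip_width: 0.0033
```

```bash
python3 - <<'E'
from h import *
o=status.get_obs(); print(o['tool_pos'],o['tool_rot'],o['force'],o['grip_width'])
np.save('o7.npy',o,allow_pickle=True)
im=vision.read_camera('wrist')[:,:,::-1]
s=vision.read_camera('scene')[:,:,::-1]
cv2.imwrite('pics/w7.png',np.hstack([cv2.resize(im[100:220,190:310],(390,390),interpolation=cv2.INTER_CUBIC),cv2.resize(s[180:290,280:390],(390,390),interpolation=cv2.INTER_CUBIC)]))
E
```

```text
[0.54329564 0.18829529 0.1770836 ] [-1.79967802e+02 -8.03031167e-03  1.07911901e+02] [ 0.62185827 -0.49915902  0.15477102] 0.003273775978090822
```

View pics/w7.png

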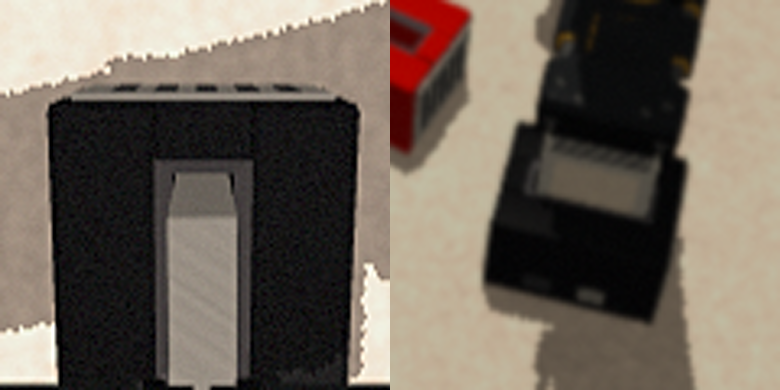

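Request:
step_arm([
  {"ax":0,"ay":0,"az":0,"x":0.001,"y":-0.001,"z":-0.01,"claw":0},
  {"ax":0,"ay":0,"az":0,"x":0.001,"y":-0.001,"z":-0.02,"claw":0},
  {"ax":0,"ay":0,"az":0,"x":0.001,"y":-0.001,"z":-0.027,"claw":0},
  {"ax":0,"ay":0,"az":0,"x":0.001,"y":-0.001,"z":-0.029,"claw":0},
  {"ax":0,"ay":0,"az":0,"x":0.001,"y":-0.001,"z":-0.031,"claw":0},
  {"ax":0,"ay":0,"az":0,"x":0.001,"y":-0.001,"z":-0.033,"claw":0},
  {"ax":0,"ay":0,"az":0,"x":0.001,"y":-0.001,"z":-0.033,"claw":0},
])

```text
time_s: 14.9
tool_pos: [0.5448, 0.1875, 0.1449]
tool_rot: [180.0, 0.0, 107.9]
force: [-0.8, 0.6, 3.8]
grip_width: 0.0002
```

Request:
step_arm([
  {"ax":0,"ay":0,"az":0,"x":0,"y":0,"z":-0.001,"claw":0},
  {"ax":0,"ay":0,"az":0,"x":0,"y":0,"z":-0.002,"claw":0},
  {"ax":0,"ay":0,"az":0,"x":0,"y":0,"z":-0.003,"claw":0},
  {"ax":0,"ay":0,"az":0,"x":0,"y":0,"z":-0.004,"claw":0},
  {"ax":0,"ay":0,"az":0,"x":0,"y":0,"z":-0.005,"claw":0},
  {"ax":0,"ay":0,"az":0,"x":0,"y":0,"z":-0.005,"claw":0},
])

```text
time_s: 15.5
tool_pos: [0.5444, 0.1873, 0.1394]
tool_rot: [-180.0, -0.0, 107.9]
force: [0.3, 1.0, 3.2]
grip_width: 0.0002
```

Request:
step_arm([
  {"ax":0,"ay":0,"az":0,"x":0,"y":0,"z":-0.001,"claw":0},
  {"ax":0,"ay":0,"az":0,"x":0,"y":0,"z":-0.002,"claw":0},
  {"ax":0,"ay":0,"az":0,"x":0,"y":0,"z":-0.003,"claw":0},
  {"ax":0,"ay":0,"az":0,"x":0,"y":0,"z":-0.004,"claw":0},
  {"ax":0,"ay":0,"az":0,"x":0,"y":0,"z":-0.004,"claw":0},
])

```text
time_s: 16.0
tool_pos: [0.5444, 0.1874, 0.1354]
tool_rot: [-180.0, -0.0, 107.9]
force: [-0.6, 0.2, 5.9]
grip_width: 0.0007
```

Request:
step_arm([
  {"ax":0,"ay":0,"az":0,"x":0,"y":0,"z":-0.001,"claw":0},
  {"ax":0,"ay":0,"az":0,"x":0,"y":0,"z":-0.001,"claw":0},
])

```text
time_s: 16.2
tool_pos: [0.5445, 0.1874, 0.1345]
tool_rot: [180.0, 0.0, 107.9]
force: [-0.6, 0.0, 4.4]
grip_width: 0.0002
```

Request:
step_arm([
  {"ax":0,"ay":0,"az":0,"x":0,"y":0,"z":-0.001,"claw":0},
  {"ax":0,"ay":0,"az":0,"x":0,"y":0,"z":-0.001,"claw":0},
])

```text
time_s: 16.4
tool_pos: [0.5445, 0.1874, 0.1336]
tool_rot: [180.0, 0.0, 107.9]
force: [-0.7, -1.3, 6.0]
grip_width: 0.0009
```

Request:
step_arm([
  {"ax":0,"ay":0,"az":0,"x":0,"y":0,"z":-0.0007,"claw":0},
  {"ax":0,"ay":0,"az":0,"x":0,"y":0,"z":-0.0007,"claw":0},
])

```text
time_s: 16.6
tool_pos: [0.5446, 0.1874, 0.1329]
tool_rot: [180.0, 0.0, 107.9]
force: [0.1, -0.6, 5.5]
grip_width: 0.0008
```

Request:
step_arm([
  {"ax":0,"ay":0,"az":0,"x":0,"y":0,"z":-0.001,"claw":0},
  {"ax":0,"ay":0,"az":0,"x":0,"y":0,"z":-0.001,"claw":0},
])

```text
time_s: 16.8
tool_pos: [0.5446, 0.1874, 0.132]
tool_rot: [180.0, 0.0, 107.9]
force: [-0.9, -0.4, 5.0]
grip_width: 0.0003
```

Request:
step_arm([
  {"ax":0,"ay":0,"az":0,"x":0,"y":0,"z":-0.001,"claw":0},
  {"ax":0,"ay":0,"az":0,"x":0,"y":0,"z":-0.001,"claw":0},
])

```text
time_s: 17.0
tool_pos: [0.5446, 0.1874, 0.131]
tool_rot: [180.0, 0.0, 107.9]
force: [-0.5, -0.6, 6.0]
grip_width: 0.0003
```

Request:
step_arm([
  {"ax":0,"ay":0,"az":0,"x":0,"y":0,"z":-0.001,"claw":0},
  {"ax":0,"ay":0,"az":0,"x":0,"y":0,"z":-0.001,"claw":0},
])

```text
time_s: 17.2
tool_pos: [0.5447, 0.1874, 0.1301]
tool_rot: [180.0, 0.0, 107.9]
force: [-0.4, -0.1, 6.0]
grip_width: 0.0005
```

Request:
step_arm([
  {"ax":0,"ay":0,"az":0,"x":0,"y":0,"z":-0.001,"claw":0},
  {"ax":0,"ay":0,"az":0,"x":0,"y":0,"z":-0.001,"claw":0},
])

```text
time_s: 17.4
tool_pos: [0.5447, 0.1875, 0.1291]
tool_rot: [180.0, 0.0, 107.9]
force: [-0.2, -0.4, 5.7]
grip_width: 0.0002
```

Request:
step_arm([
  {"ax":0,"ay":0,"az":0,"x":0,"y":0,"z":-0.001,"claw":0},
  {"ax":0,"ay":0,"az":0,"x":0,"y":0,"z":-0.001,"claw":0},
])

```text
time_s: 17.6
tool_pos: [0.5447, 0.1874, 0.1281]
tool_rot: [180.0, 0.0, 107.9]
force: [0.2, 1.2, 6.5]
grip_width: 0.0002
```

Request:
step_arm([
  {"ax":0,"ay":0,"az":0,"x":0,"y":0,"z":-0.0008,"claw":0},
  {"ax":0,"ay":0,"az":0,"x":0,"y":0,"z":-0.0008,"claw":0},
])

```text
time_s: 17.8
tool_pos: [0.5447, 0.1875, 0.1274]
tool_rot: [180.0, 0.0, 107.9]
force: [-1.2, -0.2, 7.0]
grip_width: 0.0007
```

Request:
step_arm([
  {"ax":0,"ay":0,"az":0,"x":0,"y":0,"z":-0.001,"claw":0},
  {"ax":0,"ay":0,"az":0,"x":0,"y":0,"z":-0.001,"claw":0},
])

```text
time_s: 18.0
tool_pos: [0.5447, 0.1875, 0.1264]
tool_rot: [180.0, 0.0, 107.9]
force: [-0.5, 0.6, 6.3]
grip_width: 0.0006
```

Request:
step_arm([
  {"ax":0,"ay":0,"az":0,"x":0,"y":0,"z":-0.0008,"claw":0},
  {"ax":0,"ay":0,"az":0,"x":0,"y":0,"z":-0.0008,"claw":0},
])

```text
time_s: 18.2
tool_pos: [0.5448, 0.1875, 0.1257]
tool_rot: [179.9, 0.0, 107.9]
force: [-0.1, -0.5, 6.9]
grip_width: 0.0004
```

Request:
step_arm([
  {"ax":0,"ay":0,"az":0,"x":0,"y":0,"z":-0.0008,"claw":0},
  {"ax":0,"ay":0,"az":0,"x":0,"y":0,"z":-0.0008,"claw":0},
])

```text
time_s: 18.4
tool_pos: [0.5448, 0.1875, 0.1249]
tool_rot: [179.9, 0.0, 107.9]
force: [-0.4, 0.1, 7.7]
grip_width: 0.0007
```

Request:
step_arm([
  {"ax":0,"ay":0,"az":0,"x":0,"y":0,"z":-0.0008,"claw":0},
  {"ax":0,"ay":0,"az":0,"x":0,"y":0,"z":-0.0008,"claw":0},
])

```text
time_s: 18.6
tool_pos: [0.5449, 0.1875, 0.1241]
tool_rot: [179.9, 0.0, 107.9]
force: [-1.1, -0.5, 6.7]
grip_width: 0.0007
```

Request:
step_arm([
  {"ax":0,"ay":0,"az":0,"x":0,"y":0,"z":-0.0008,"claw":0},
  {"ax":0,"ay":0,"az":0,"x":0,"y":0,"z":-0.0008,"claw":0},
])

```text
time_s: 18.8
tool_pos: [0.5449, 0.1876, 0.1234]
tool_rot: [179.9, 0.0, 107.9]
force: [-0.5, -1.1, 7.2]
grip_width: 0.0007
```

Request:
step_arm([
  {"ax":0,"ay":0,"az":0,"x":0,"y":0,"z":-0.0006,"claw":0},
  {"ax":0,"ay":0,"az":0,"x":0,"y":0,"z":-0.0006,"claw":0},
])

```text
time_s: 19.0
tool_pos: [0.5449, 0.1876, 0.1228]
tool_rot: [179.9, 0.0, 107.9]
force: [-0.5, -1.4, 7.1]
grip_width: 0.0003
```

Request:
step_arm([
  {"ax":0,"ay":0,"az":0,"x":0,"y":0,"z":-0.0008,"claw":0},
  {"ax":0,"ay":0,"az":0,"x":0,"y":0,"z":-0.0008,"claw":0},
])

```text
time_s: 19.2
tool_pos: [0.5453, 0.1876, 0.1225]
tool_rot: [179.9, 0.0, 107.9]
force: [-1.5, -0.1, 9.7]
grip_width: 0.0006
```

Request:
step_arm([
  {"ax":0,"ay":0,"az":0,"x":0,"y":0,"z":-0.0006,"claw":0},
  {"ax":0,"ay":0,"az":0,"x":0,"y":0,"z":-0.0006,"claw":0},
])

```text
time_s: 19.4
tool_pos: [0.5456, 0.1877, 0.1223]
tool_rot: [179.8, 0.0, 107.9]
force: [-0.4, -2.2, 10.3]
grip_width: 0.0007
```

Request:
step_arm([
  {"ax":0,"ay":0,"az":0,"x":0,"y":0,"z":-0.0005,"claw":0},
  {"ax":0,"ay":0,"az":0,"x":0,"y":0,"z":-0.0005,"claw":0},
])

```text
time_s: 19.6
tool_pos: [0.5456, 0.1878, 0.1221]
tool_rot: [179.8, 0.0, 107.9]
force: [-0.9, -1.4, 12.1]
grip_width: 0.0004
```

Request:
step_arm([
  {"ax":0,"ay":0,"az":0,"x":0,"y":0,"z":-0.0005,"claw":0},
  {"ax":0,"ay":0,"az":0,"x":0,"y":0,"z":-0.0005,"claw":0},
])

```text
time_s: 19.8
tool_pos: [0.5457, 0.1878, 0.1219]
tool_rot: [179.8, 0.0, 107.9]
force: [-1.4, -1.6, 13.5]
grip_width: 0.0005
```

Request:
step_arm([
  {"ax":0,"ay":0,"az":0,"x":0,"y":0,"z":-0.0003,"claw":0},
  {"ax":0,"ay":0,"az":0,"x":0,"y":0,"z":-0.0003,"claw":0},
])

```text
time_s: 20.0
tool_pos: [0.5457, 0.1878, 0.1218]
tool_rot: [179.8, 0.0, 107.9]
force: [-0.9, -0.8, 15.3]
grip_width: 0.0005
```

The stop at about 15 N matches the felt stop in dock A. Releasing slowly now.

Request:
step_arm([
  {"ax":0,"ay":0,"az":0,"x":0,"y":0,"z":0.001,"claw":0},
  {"ax":0,"ay":0,"az":0,"x":0,"y":0,"z":0.003,"claw":0},
  {"ax":0,"ay":0,"az":0,"x":0,"y":0,"z":0.005,"claw":0},
  {"ax":0,"ay":0,"az":0,"x":0,"y":0,"z":0.007,"claw":0},
  {"ax":0,"ay":0,"az":0,"x":0,"y":0,"z":0.009,"claw":0},
  {"ax":0,"ay":0,"az":0,"x":0,"y":0,"z":0.009,"claw":0},
])

```text
time_s: 20.6
tool_pos: [0.5441, 0.1871, 0.1279]
tool_rot: [-179.9, -0.0, 107.9]
force: [0.0, 0.2, 1.0]
grip_width: 0.0003
```

Request:
step_arm([
  {"ax":0,"ay":0,"az":0,"x":0,"y":0,"z":0.03,"claw":0},
  {"ax":0,"ay":0,"az":0,"x":0,"y":-0.03,"z":0.07,"claw":0},
  {"ax":0,"ay":0,"az":0,"x":0.01,"y":-0.07,"z":0.09,"claw":0},
  {"ax":0,"ay":0,"az":0,"x":0.02,"y":-0.1,"z":0.09,"claw":0},
  {"ax":0,"ay":0,"az":0,"x":0.02,"y":-0.1,"z":0.09,"claw":0},
  {"ax":0,"ay":0,"az":0,"x":0.02,"y":-0.1,"z":0.09,"claw":0},
  {"ax":0,"ay":0,"az":0,"x":0.02,"y":-0.1,"z":0.09,"claw":0},
])

```text
time_s: 21.3
tool_pos: [0.5636, 0.0886, 0.2177]
tool_rot: [-179.9, -0.1, 108.0]
force: [-0.4, 0.1, 0.5]
grip_width: 0.0006
```

```bash
python3 - <<'E'
from h import *
o=status.get_obs(); print(o['tool_pos'],o['tool_rot'],o['force'],o['grip_width'])
np.save('o8.npy',o,allow_pickle=True)
im=vision.read_camera('wrist')[:,:,::-1]
s=vision.read_camera('scene')[:,:,::-1]
cv2.imwrite('pics/w8w.png',im);cv2.imwrite('pics/s8.png',s)
cv2.imwrite('pics/w8.png',np.hstack([cv2.resize(im[0:160,176:336],(390,390),interpolation=cv2.INTER_CUBIC),cv2.resize(s[190:290,280:380],(390,390),interpolation=cv2.INTER_CUBIC)]))
E
```

```text
[0.56362661 0.08864086 0.21773812] [-1.79933589e+02 -6.93192627e-02  1.08006791e+02] [-0.44096234  0.06014971  0.53678901] 0.0006094260157793151
```

View pics/w8.png

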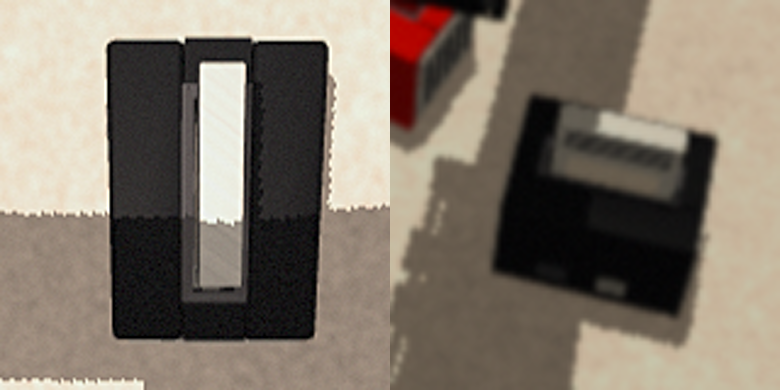

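View pics/s8.png

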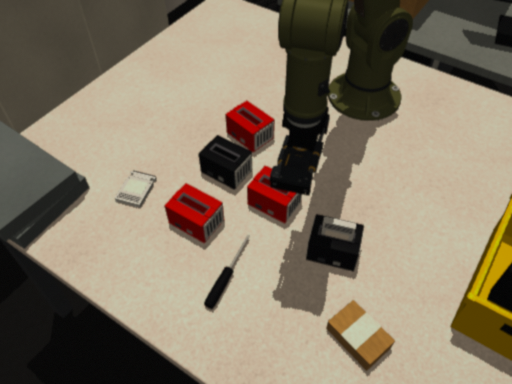

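```bash
python3 - <<'E'
from h import *
o=np.load('o8.npy',allow_pickle=True).item(); c=cam('wrist',o); k=160/390
for z in (.105,.110,.115,.12,.125,.138):
    P=np.array([back(c,(p[0]*k+176-.3,p[1]*k-.3),z) for p in [(199,62),(245,63),(241,289),(199,288)]])
    print(z,P.mean(0),[np.round(np.linalg.norm(P[i]-P[(i+1)%4])*1e3,1) for i in range(4)])
o=status.get_obs();print(o['time_s'],o['force'])
E
```

```text
0.105 [0.54461818 0.18962256 0.105     ] [np.float64(15.5), np.float64(74.1), np.float64(15.3), np.float64(74.0)]
0.11 [0.5445893  0.18897338 0.11      ] [np.float64(15.2), np.float64(72.7), np.float64(15.0), np.float64(72.6)]
0.115 [0.54456042 0.18832419 0.115     ] [np.float64(14.9), np.float64(71.3), np.float64(14.7), np.float64(71.3)]
0.12 [0.54453154 0.18767501 0.12      ] [np.float64(14.7), np.float64(69.9), np.float64(14.4), np.float64(69.9)]
0.125 [0.54450266 0.18702583 0.125     ] [np.float64(14.4), np.float64(68.5), np.float64(14.2), np.float64(68.5)]
0.138 [0.54442757 0.18533795 0.138     ] [np.float64(13.6), np.float64(64.9), np.float64(13.4), np.float64(64.9)]
21.4 [ 1.24543846  0.22420119 -0.22878752]
```

```bash
python3 -c "
from cell import workorder
print(workorder.sign_off())"
```

```text
the job is handed in; nothing more can be done
None
```

The drive is now in dock_b, held down by the catch on its own, and the job was handed in at about 21 s of the 59 s allowed.

- **Release from dock_a:** I pressed the drive down with closed fingers until it met a firm stop at 15.7 N. It then popped up fully, and I gripped it at 25 N and lifted it out.
- **Seating in dock_b:** I lowered the drive into the slot without feeling any resistance, let go, and pressed it to the end stop at about 15 N. The stop came roughly 24 mm below the raised place.
- **Held by the catch:** After I let go, the last wrist picture puts the drive's top at about 0.119–0.120 m. A popped-up drive would sit at 0.138 m. When I lifted off, the force dropped to about zero with the fingertips 18 mm below that height, so nothing was pushing back up.
- **Other things on the bench:** In the last scene picture the spare drive, carton, screwdriver and red look-alikes are where they were, and the arm stands clear of everything.

No check failed. The two camera estimates of dock_b's slot differed by about 2 mm, which is within the stated calibration; I used the closer wrist view.

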